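# Sort the baking tools into their trays

## Task

Put the washed baking tools away in the wooden trays: both round pastry cutters in the round tray, both square cutters in the square tray, and the rolling pin lengthwise in the long tray. Stand the cutters upright side by side, flat on the tray floor, and lay the pin flat inside its tray; leave the salt shaker and the spice jar standing where they are.

Things in the scene. Friction and masses are not known exactly. Their poses are not given: they have to be found in the camera images.
- round_a: one of two alike round copper pastry cutters: an upright open tube, 56 mm outside diameter, 50 mm high, 3 mm wall, 60 g. Origin: centre of its underside; z up.
- round_b: the other round copper pastry cutter, same as round_a. Origin: centre of its underside; z up.
- square_a: one of two alike square copper pastry cutters: an upright open square tube, 48 mm by 48 mm outside, 50 mm high, 3 mm wall, 60 g. Origin: centre of its underside; x and y square to its sides, z up.
- square_b: the other square copper pastry cutter, same as square_a. Origin: centre of its underside; x and y square to its sides, z up.
- pin: small pale wooden rolling pin lying down, 210 mm long: barrel 34 mm in diameter and 130 mm long in the middle, a thin handle (at most 18 mm thick, 40 mm long) at each end; about 130 g; it can roll. Origin: its centre, on the axis, 17 mm above what it lies on; x along the pin.
- tray_round: round wooden tray, 174 mm outside and 166 mm inside diameter; 4 mm wooden floor and walls, 14 mm high outside, so the lip stands 10 mm above the inner floor; fixed. Origin: centre of its underside; z up.
- tray_square: square wooden tray, 164 mm outside and 156 mm inside each way; 4 mm wooden floor and walls, 14 mm high outside, so the lip stands 10 mm above the inner floor; fixed. Origin: centre of its underside; z up, x and y square to its sides.
- tray_long: long wooden tray, 256 mm by 98 mm outside, 248 mm by 90 mm inside; 4 mm wooden floor and walls, 14 mm high outside, so the lip stands 10 mm above the inner floor; fixed. Origin: centre of its underside; z up, x along its length.
- salt: bystander: white ceramic salt shaker, 40 mm in diameter, 70 mm high, standing loose. Origin: centre of its underside; z up.
- spice: bystander: small amber glass spice jar with a black cap, 38 mm in diameter, 60 mm high, standing loose. Origin: centre of its underside; z up.
Mind the look-alikes: they are no part of the job. What is shaped like the tray_square but white is not meant.

How it is judged:
At the end, for the whole second after the job is handed in: All on the tray floors, at rest: round cutters upright, within 57 mm of the round tray's centre; square ones upright, within 56 mm each way of the square tray's; pin centre within 24 mm along, 34 mm across, 0.3 rad in line in the long tray. Salt and spice stand upright (horizontal distance between each of round_a, round_b and tray_round below 0.057 m and x of square_a in the frame of tray_square between -0.056 and 0.056 m and y of square_a in the frame of tray_square between -0.056 and 0.056 m and x of square_b in the frame of tray_square between -0.056 and 0.056 m and y of square_b in the frame of tray_square between -0.056 and 0.056 m and z of each of round_a, round_b in the frame of tray_round below 0.009 m and angle between each of round_a, round_b, square_a, square_b's own z axis and vertical below 0.1 rad and linear speed of each of round_a, round_b, square_a, square_b below 0.02 m/s and z of each of square_a, square_b in the frame of tray_square below 0.009 m and x of pin in the frame of tray_long between -0.024 and 0.024 m and y of pin in the frame of tray_long between -0.034 and 0.034 m and z of pin in the frame of tray_long below 0.027 m and angle between the x axis of pin and the x axis of tray_long, either way round below 0.3 rad and linear speed of pin below 0.03 m/s and angle between each of salt, spice's own z axis and vertical below 0.15 rad); the robot touches nothing.
It fails at once if the salt shaker is knocked over or pushed more than 30 mm away (distance of salt from where it was at the start of the episode above 0.03 m or angle between salt's own z axis and vertical above 0.6 rad).
It fails at once if the spice jar is knocked over or pushed more than 30 mm away (distance of spice from where it was at the start of the episode above 0.03 m or angle between spice's own z axis and vertical above 0.6 rad).
It also fails if it takes over 134 s, if anything falls off the work surface, if the arm or the gripper's body presses on something with over 40 N, if the wrist force passes 120 N, or if a joint passes its speed limit or range.

## Robot

A 6-joint arm with a two-finger parallel gripper is mounted at the origin on the work surface. World frame = base frame: x ahead of the robot, y to its left, z up, the work surface at z = 0. Lengths are in m, angles in rad, forces in N, time in s.
With the tool pointing down it reaches from about 0.25 to 0.725 m from the base axis. Payload 4 kg.
Tool frame: the origin (TCP) lies midway between the tips of the shut fingers; the grasp point (between the pads) lies 19 mm behind it; z points along the fingers, y is the line along which they close (so a half turn about z gives the same grasp; the last joint's range is limited). The gripper opens to 85 mm and grips with 20 to 120 N. Pads are 22 mm wide; open, the fingers measure 114 mm over their backs; the gripper's body (76 mm by 85 mm) begins 54 mm behind the grasp point. The pads swing forward as they close: fully open they stand 13 mm farther back than shut.
Start: joints at [0, 0.241, 0.005, 1.335, 0, 1.571], TCP at [0.5, -0, 0.231] pointing down, gripper open.
Joint ranges: [-2.72, 2.72], [-1.05, 1.87], [-1.09, 1.28], [-1.99, 2.15], [-1.42, 1.44], [-3.14, 3.14]. Speed limits (rad/s): [2.79, 2.79, 3.14, 3.14, 3.14, 3.14].

## Interface

Orientations are given as a unit quaternion [x, y, z, w].
In Python, from workcell import get_obs, camera, job_done, silhouettes gives the robot as it stands. The module is installed in compiled form; this text tells all that it offers.
- The arm moves only by the tool drive_tool, never from a script. Its argument "increments" is a list of rows, each a list of 3 entries, a list of its own where there are three numbers: the shift along the world's x, y, z in mm, then the turn, a rotation vector about the world's x, y, z in degrees, then the opening, from 0 (shut) to 1 (fully open). A call has 1 to 8 rows; each row shifts and turns the commanded pose from where the row before left it; what a row does not reach is not made up. A row lasts 1/12 s, in which the tool goes at most 41.7 mm and 7.16 degrees, less where a joint would pass 70% of its speed; a pose out of reach is approached as far as the arm can. A call is refused whole if a number of a shift passes 41.7 or a number of a turn 7.16, either way. A call with a gripper value outside its range is refused whole. The fingers move at their own pace and stop on an object; the grip force is fixed at half the most. Time passes only in rows, so rows that do not move let the fingers close. It gives the time, the measured TCP pose, the force, the opening and the grip force at its end, in the units of the state.
- get_obs(): the state, without advancing time (a new reading comes with each control period).
- camera(name): name is "scene" or "side" or "wrist"; returns a dict with "image" (384x512x3 uint8, red, green, blue), "K" (3x3 intrinsics, pixels), "view" (4x4, takes a point from world to camera coordinates). Camera axes: x right, y down, z forward; pixel columns grow to the right and rows downward; lengths in m; the calibration is good to about 2 mm. The wrist camera is an equidistant fisheye: a pixel r from the principal point sees the ray r / f radians off the axis. A picture is of the moment at which its call begins. There is no depth.
- job_done(): hands the job in; it is judged then, once.
Trained networks look in a picture, given as the dict that the camera call returned (one of the last four; its "shot" number tells which), for a name from the list of things; names that differ only in an ending like _2 or _b are one class to them, and where a whole thing is asked for, a point or a joint stands for the part that bears it (a point fixed in the world has none). Each returns a list of dicts, best first, with "conf" (0 to 1); they miss things now and then, are a little off and sometimes report something else, mostly with a low value. They report only what shows in the picture. A call takes as long as a camera call. They do not tell look-alikes from the thing itself.
- silhouettes(query, picture): "region" (384x512 bool, what is visible of it) and "bbox" ([left, top, right, bottom] in pixels, round what is visible of it).
The state is a dict: "clock": time; "joint_pos": joint angles; "joint_vel": joint speeds; "tau": joint torques, N m; "eef_pos": TCP position; "tool_rot": TCP orientation; "ft_force": force on the tool from outside, world axes, zero at the start; "ft_torque": the same for the moment, N m; "grip_width": finger opening in m; "grasp_force": force on a finger pad.
Only numpy, scipy, OpenCV 4.12 (cv2) and the standard library are available. Lean on these libraries where they do the work, as an engineer would, in place of code of your own. Each camera call takes 0.05 s, during which the arm holds its last target. There are 200 camera calls.

## Working session

There is one attempt and no reset: what is moved stays moved. The work goes in short steps, Python scripts to look and compute and a tool call to move; the robot and the scene stay as the last step left them, time stands still between calls to the robot, and variables do not carry over. Pictures are saved under pics/ and viewed, at most 14 in all, crops included, and the job is handed in when it is done.

Besides the shell and the picture viewer there is one more tool, called after "Call:" as name([rows], argument=value, ...), one row to a line, values as JSON. drive_tool: Moves the arm, as the interface text tells. Its arguments: {"type":"object","properties":{"increments":{"type":"array"}},"required":["increments"]}

```bash
mkdir -p pics
cat > h.py <<'E'
import numpy as np, cv2
from workcell import get_obs, camera, silhouettes
def save(p,name): cv2.imwrite('pics/'+name,p['image'][:,:,::-1])
def ray(p,uv):
    K,V=p['K'],np.array(p['view']); d=np.linalg.inv(K)@np.array([uv[0],uv[1],1.])
    R,t=V[:3,:3],V[:3,3]; return -R.T@t, R.T@d
def onz(p,uv,z):
    c,d=ray(p,uv); return c+d*(z-c[2])/d[2]
def proj(p,X):
    V=np.array(p['view']); x=V[:3,:3]@np.asarray(X,float)+V[:3,3]; x=p['K']@x; return x[:2]/x[2]
E
python3 - <<'E'
from h import *
o=get_obs(); print(o['clock'],o['eef_pos'],o['tool_rot'],o['grip_width'])
ps={n:camera(n) for n in('scene','side')}
big=np.hstack([ps[n]['image'] for n in ps]); 
for n,p in ps.items():
    save(p,n+'0.png'); c,d=ray(p,(256,192)); print(n,c.round(3),d.round(2),onz(p,(256,192),0).round(3))
    for q in ['round_a','square_a','pin','tray_round','tray_square','tray_long','salt','spice']:
        for r in silhouettes(q,p):
            b=r['bbox']; print(n,q,round(r['conf'],2),[int(x) for x in b],onz(p,((b[0]+b[2])/2,(b[1]+b[3])/2),0.01).round(3)[:2])
E
```

```text
0.0 [ 4.99362587e-01 -4.57644836e-06  2.30408813e-01] [ 0.70709995  0.70711283 -0.00074659 -0.00073688] 0.08534420313448686
scene [1.071 0.484 0.812] [-0.57 -0.44 -0.69] [ 0.397 -0.036  0.   ]
scene round_a 0.93 [318, 212, 343, 236] [0.373 0.209]
scene round_a 0.72 [146, 190, 167, 217] [ 0.627 -0.216]
scene square_a 0.93 [205, 150, 224, 173] [ 0.381 -0.219]
scene square_a 0.7 [262, 262, 290, 295] [0.61  0.198]
scene square_a 0.43 [216, 167, 295, 232] [ 0.431 -0.01 ]
scene pin 0.56 [179, 218, 223, 272] [ 0.653 -0.012]
scene tray_round 0.85 [327, 261, 404, 329] [0.512 0.387]
scene tray_square 0.62 [174, 105, 227, 141] [ 0.252 -0.409]
scene tray_square 0.56 [111, 136, 182, 181] [ 0.512 -0.397]
scene tray_square 0.32 [217, 168, 298, 233] [ 0.433 -0.001]
scene tray_square 0.27 [147, 192, 164, 216] [ 0.631 -0.215]
scene tray_long 0.91 [217, 167, 298, 234] [ 0.432 -0.   ]
scene salt 0.56 [181, 170, 196, 190] [ 0.497 -0.22 ]
scene salt 0.19 [112, 138, 181, 179] [ 0.512 -0.398]
scene spice 0.81 [296, 235, 310, 261] [0.491 0.197]
side [0.238 1.106 0.715] [ 0.19 -0.83 -0.52] [ 0.503 -0.04   0.   ]
side round_a 0.87 [274, 227, 297, 262] [0.377 0.192]
side round_a 0.73 [216, 142, 233, 166] [ 0.644 -0.22 ]
side round_a 0.64 [164, 264, 252, 330] [0.498 0.398]
side square_a 0.72 [176, 216, 197, 245] [0.62  0.193]
side square_a 0.69 [293, 149, 316, 171] [ 0.395 -0.241]
side pin 0.84 [177, 164, 227, 204] [ 0.655 -0.03 ]
side tray_square 0.93 [332, 131, 387, 162] [ 0.236 -0.378]
side tray_square 0.61 [251, 125, 302, 150] [ 0.51 -0.38]
side tray_square 0.57 [223, 218, 242, 251] [0.507 0.182]
side tray_square 0.31 [272, 226, 296, 261] [0.381 0.189]
side tray_square 0.18 [292, 151, 315, 176] [ 0.395 -0.218]
side tray_long 0.68 [246, 171, 311, 228] [0.43  0.004]
side tray_long 0.47 [273, 226, 295, 262] [0.381 0.192]
side salt 0.55 [256, 141, 270, 168] [ 0.527 -0.246]
side spice 0.82 [224, 217, 241, 250] [0.509 0.177]
```

View pics/scene0.png

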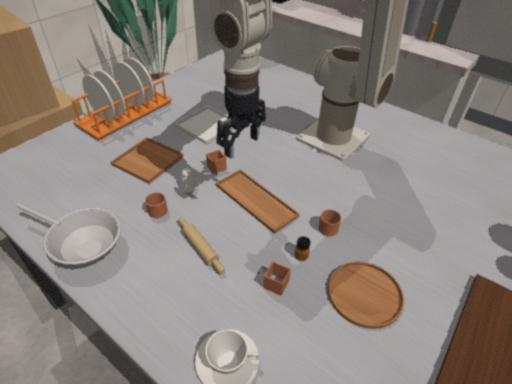

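View pics/side0.png

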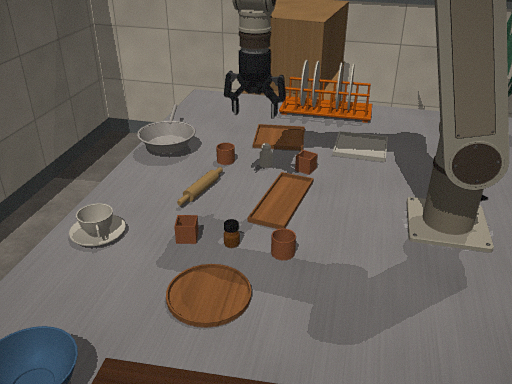

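The rounds show at scene (157,204) and (330,223), and the squares at (217,162) and (277,278). The pin is at (201,245), the long tray at (256,200) and the round tray at (366,294).
There are two candidates for the square tray: brown wood at (147,158) and white at (202,124). I choose the brown one. The salt (188,182) and spice (303,248) stand beside the tools. Next I'll fit poses from both views and make the check crop.

```bash
cat > fit.py <<'E'
from h import *
from scipy.optimize import minimize
a=np.linspace(0,2*np.pi,48,endpoint=False)
def cyl(r,z0,z1): return np.array([[r*np.cos(t),r*np.sin(t),z] for t in a for z in(z0,z1)])
def box(x,y,z0,z1): return np.array([[i*x/2,j*y/2,z] for i in(-1,1) for j in(-1,1) for z in(z0,z1)])
def pinpts():
    p=[]
    for x,r in((-.105,.008),(-.065,.017),(.065,.017),(.105,.008)):
        p+=[[x,r*np.cos(t),.017+r*np.sin(t)] for t in a]
    return np.array(p)
M=dict(round=cyl(.028,0,.05),square=box(.048,.048,0,.05),pin=pinpts(),tray_round=cyl(.087,0,.014),tray_square=box(.164,.164,0,.014),tray_long=box(.256,.098,0,.014),salt=cyl(.02,0,.07),spice=cyl(.019,0,.06))
S=4
def hullmask(p,P):
    V=np.array(p['view']); X=(V[:3,:3]@P.T).T+V[:3,3]; u=(p['K']@X.T).T; u=u[:,:2]/u[:,2:]
    m=np.zeros((384*S,512*S),np.uint8); cv2.fillConvexPoly(m,cv2.convexHull(np.round((u+.5)*S*16).astype(np.int32)),1,shift=4); return m
def fit(kind,views,x0,z=0.,yaws=(0,)):
    """views: list of (picture, region mask)"""
    big=[(p,cv2.GaussianBlur(cv2.resize(r.astype(np.float32),None,fx=S,fy=S,interpolation=cv2.INTER_LINEAR),(0,0),2)) for p,r in views]
    def cost(v):
        c,s=np.cos(v[2]),np.sin(v[2]); P=M[kind].copy(); P=np.c_[P[:,0]*c-P[:,1]*s+v[0],P[:,0]*s+P[:,1]*c+v[1],P[:,2]+z]; t=0
        for p,r in big:
            m=cv2.GaussianBlur(hullmask(p,P).astype(np.float32),(0,0),2); t+=1-np.minimum(m,r).sum()/np.maximum(m,r).sum()
        return t/len(big)
    best=None
    for y in yaws:
        v=np.array([*x0,y]); sim=np.array([v,v+[.012,0,0],v+[0,.012,0],v+[0,0,.2]])
        r=minimize(cost,v,method='Nelder-Mead',options=dict(initial_simplex=sim,maxfev=90,xatol=2e-4,fatol=1e-4))
        if best is None or r.fun<best.fun: best=r
    return best.x,best.fun
E
python3 - <<'E'
from fit import *
ps=[camera('scene'),camera('side')]
sq=(0,.4,.8,1.2)
for name,kind,x0,yaws in [('round_a','round',(.37,.2),(0,)),('round_a','round',(.635,-.22),(0,)),('square_a','square',(.385,-.225),sq),('square_a','square',(.613,.195),sq),('pin','pin',(.653,-.02),(0,.8,1.6,2.4)),('tray_round','tray_round',(.505,.39),(0,)),('tray_square','tray_square',(.51,-.39),sq),('tray_long','tray_long',(.431,0),(0,.8,1.6,2.4)),('salt','salt',(.51,-.23),(0,)),('spice','spice',(.5,.185),(0,))]:
    vs=[]
    for p in ps:
        bb=None
        for q in ([name] if name!='tray_square' else ['tray_square']):
            for r in silhouettes(q,p):
                b=r['bbox']; c=onz(p,((b[0]+b[2])/2,(b[1]+b[3])/2),.015)[:2]; d=np.linalg.norm(c-x0)
                if d<.05 and (bb is None or r['conf']>bb[0]): bb=(r['conf'],r['region'])
        if bb: vs.append((p,bb[1]))
    if vs: 
        x,f=fit(kind,vs,x0,0,yaws); print(name,len(vs),x.round(4),'deg',round(np.degrees(x[2]),1),round(f,3))
        for v in vs:
            print('   single',fit(kind,[v],x[:2],0,(x[2],))[0].round(3))
im=ps[0]['image'][90:240,90:310]; cv2.imwrite('pics/crop0.png',cv2.resize(im[:,:,::-1],None,fx=3.5,fy=3.5,interpolation=cv2.INTER_CUBIC))
E
```

```text
round_a 2 [0.3826 0.2057 0.0165] deg 0.9 0.059
   single [0.383 0.205 0.102]
   single [0.382 0.208 0.022]
round_a 2 [ 0.6383 -0.2033 -0.0584] deg -3.3 0.102
   single [ 0.639 -0.204 -0.007]
   single [ 0.638 -0.202  0.02 ]
square_a 2 [ 0.3888 -0.2052 -0.3578] deg -20.5 0.077
   single [ 0.391 -0.205 -0.35 ]
   single [ 0.388 -0.203 -0.309]
square_a 2 [0.617  0.2023 1.8064] deg 103.5 0.078
   single [0.617 0.202 1.795]
   single [0.617 0.203 1.81 ]
pin 2 [ 0.6538 -0.0186  1.334 ] deg 76.4 0.21
   single [ 0.655 -0.018  1.327]
   single [ 0.655 -0.019  1.384]
tray_round 1 [0.5042 0.3809 0.3768] deg 21.6 0.025
   single [0.504 0.381 0.377]
tray_square 2 [ 0.5067 -0.4031  0.1113] deg 6.4 0.059
   single [ 0.508 -0.405  0.126]
   single [ 0.506 -0.401  0.109]
tray_long 2 [ 0.4246 -0.0147  1.4264] deg 81.7 0.028
   single [ 0.425 -0.016  1.427]
   single [ 0.424 -0.014  1.423]
salt 2 [ 0.5122 -0.2061 -0.0336] deg -1.9 0.196
   single [ 0.513 -0.206  0.096]
   single [ 0.512 -0.203  0.003]
spice 2 [ 0.5064  0.2003 -0.1687] deg -9.7 0.11
   single [ 0.508  0.201 -0.116]
   single [ 0.506  0.2   -0.17 ]
```

View pics/crop0.png

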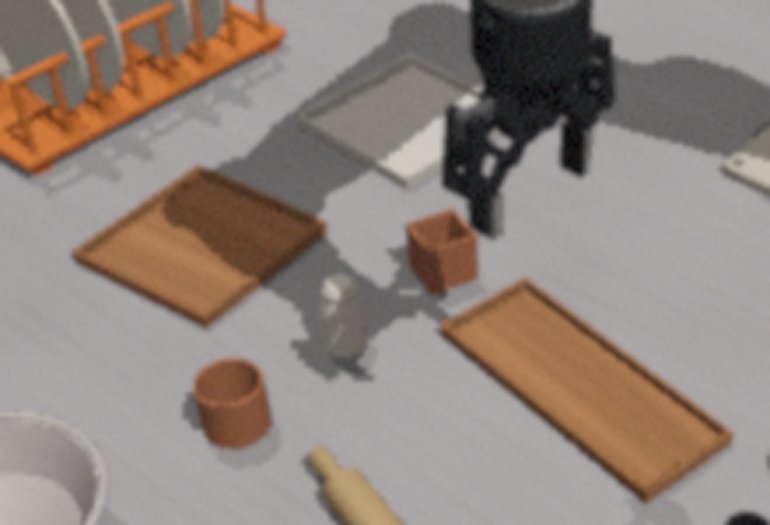

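The crop shows the brown wooden square tray at scene (147,158). The white one is the look-alike behind it, and the copper cutters and pin are as fitted. Going to the round cutter at (0.383, 0.206).

Call:
drive_tool([
  [[-19.3,34.3,0],[0,0,0],1],
  [[-19.3,34.3,0],[0,0,0],1],
  [[-19.3,34.3,-10],[0,0,0],1],
  [[-19.3,34.3,-10],[0,0,0],1],
  [[-19.3,34.3,-10],[0,0,0],1],
  [[-19.3,34.3,-10],[0,0,0],1],
  [[0,0,-30],[0,0,0],1],
  [[0,0,-30],[0,0,0],1],
])

```text
clock: 2.67
eef_pos: [0.3842, 0.2088, 0.1318]
tool_rot: [0.705, 0.709, 0.002, 0.001]
ft_force: [0.8, 0.4, -0.9]
grip_width: 0.0853
grasp_force: 0.0
```

Call:
drive_tool([
  [[0,0,0],[0,0,0],1],
  [[0,0,0],[0,0,0],1],
])

```text
clock: 2.83
eef_pos: [0.3828, 0.2053, 0.1305]
tool_rot: [0.707, 0.707, -0.002, -0.001]
ft_force: [1.4, -0.1, 1.0]
grip_width: 0.0854
grasp_force: 0.0
```

Call:
drive_tool([
  [[0,0,-34],[0,0,0],1],
  [[0,0,-34],[0,0,0],1],
  [[0,0,-30],[0,0,0],1],
  [[0,0,-20],[0,0,0],1],
  [[0,0,0],[0,0,0],1],
  [[0,0,0],[0,0,0],0],
  [[0,0,0],[0,0,0],0],
  [[0,0,0],[0,0,0],0],
])

```text
clock: 3.5
eef_pos: [0.3865, 0.2068, 0.0159]
tool_rot: [0.707, 0.707, 0.002, 0.001]
ft_force: [1.8, 1.2, 3.1]
grip_width: 0.0539
grasp_force: 62.5
```

Call:
drive_tool([
  [[0,0,0],[0,0,0],0],
  [[0,0,0],[0,0,0],0],
  [[0,0,0],[0,0,0],0],
  [[0,0,0],[0,0,0],0],
])

```text
clock: 3.83
eef_pos: [0.3865, 0.2068, 0.0159]
tool_rot: [0.707, 0.707, 0.003, 0.001]
ft_force: [-0.0, -0.1, 6.3]
grip_width: 0.0535
grasp_force: 63.1
```

Run:
```python
from h import *
p=camera('side'); save(p,'g1f.png'); im=p['image'][150:290,200:380]; cv2.imwrite('pics/g1.png',cv2.resize(im[:,:,::-1],None,fx=4,fy=4,interpolation=cv2.INTER_CUBIC))
```

```text
(no output)
```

View pics/g1.png

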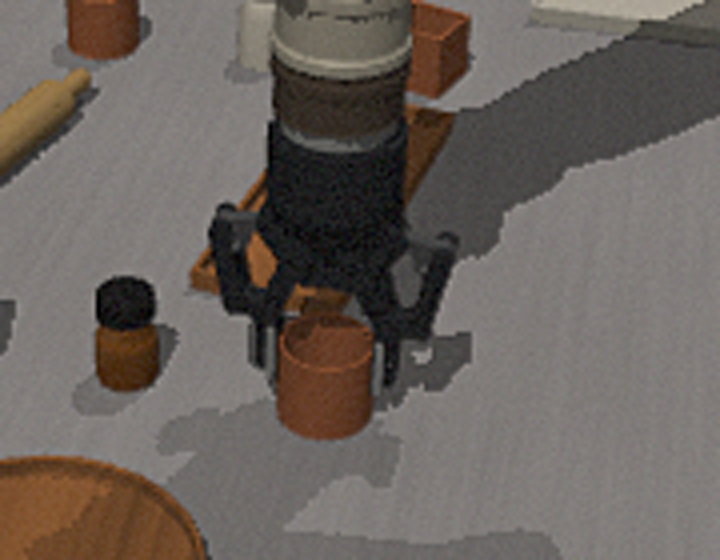

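The picture shows the cutter upright between the pads, with the spice jar clear on the left. I'll lift it and carry it to the far side of the round tray.

Call:
drive_tool([
  [[0,0,30],[0,0,0],0],
  [[0,0,40],[0,0,0],0],
  [[19.6,35,10],[0,0,0],0],
  [[19.6,35,0],[0,0,0],0],
  [[19.6,35,0],[0,0,0],0],
  [[19.6,35,0],[0,0,0],0],
  [[19.6,35,0],[0,0,0],0],
  [[19.5,35,0],[0,0,0],0],
])

```text
clock: 4.55
eef_pos: [0.503, 0.4179, 0.0953]
tool_rot: [0.707, 0.707, 0.001, 0.0]
ft_force: [0.4, 0.6, -0.9]
grip_width: 0.0535
grasp_force: 63.6
```

Call:
drive_tool([
  [[0,0,0],[0,0,0],0],
  [[0,0,0],[0,0,0],0],
  [[0,0,0],[0,0,0],0],
])

```text
clock: 4.8
eef_pos: [0.5014, 0.4155, 0.0936]
tool_rot: [0.707, 0.707, -0.0, 0.0]
ft_force: [0.6, 0.0, -0.5]
grip_width: 0.0535
grasp_force: 63.6
```

Call:
drive_tool([
  [[2,2,-35],[0,0,0],0],
  [[0,0,-25],[0,0,0],0],
  [[0,0,-12],[0,0,0],0],
  [[0,0,-2],[0,0,0],0],
  [[0,0,0],[0,0,0],0],
  [[0,0,0],[0,0,0],0],
])

```text
clock: 5.3
eef_pos: [0.5038, 0.4172, 0.0207]
tool_rot: [0.707, 0.707, 0.0, 0.0]
ft_force: [0.2, 0.7, -0.2]
grip_width: 0.0536
grasp_force: 65.2
```

Call:
drive_tool([
  [[0,0,0],[0,0,0],1],
  [[0,0,0],[0,0,0],1],
  [[0,0,0],[0,0,0],1],
  [[0,0,0],[0,0,0],1],
  [[0,0,0],[0,0,0],1],
  [[0,0,30],[0,0,0],1],
  [[0,0,40],[0,0,0],1],
  [[0,0,40],[0,0,0],1],
])

```text
clock: 5.97
eef_pos: [0.5026, 0.4169, 0.1288]
tool_rot: [0.707, 0.707, -0.002, -0.0]
ft_force: [0.8, 1.4, -0.2]
grip_width: 0.0855
grasp_force: 0.0
```

Call:
drive_tool([
  [[19.1,-35.9,0],[0,0,6.75],1],
  [[19.1,-35.9,0],[0,0,6.75],1],
  [[19.1,-35.9,0],[0,0,0],1],
  [[19.1,-35.9,0],[0,0,0],1],
  [[19.1,-35.9,0],[0,0,0],1],
  [[19,-35.8,0],[0,0,0],1],
  [[0,0,0],[0,0,0],1],
  [[0,0,0],[0,0,0],1],
])

```text
clock: 6.63
eef_pos: [0.6192, 0.1998, 0.1291]
tool_rot: [0.621, 0.784, -0.0, -0.0]
ft_force: [0.4, 0.8, -0.2]
grip_width: 0.0854
grasp_force: 0.0
```

Run:
```python
from h import *
p=camera('wrist'); save(p,'w1.png')
```

```text
(no output)
```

View pics/w1.png

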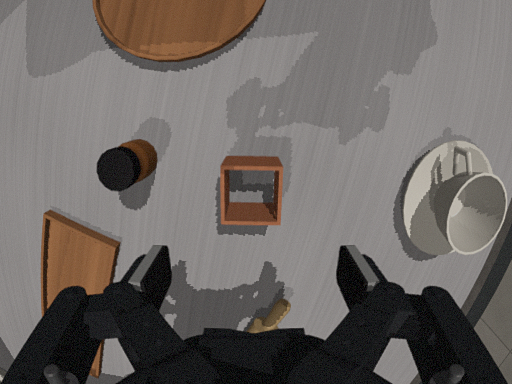

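The square cutter at (252,190) is in line with the fingers and centred. Descending to grasp it.

Call:
drive_tool([
  [[0,0,-34],[0,0,0],1],
  [[0,0,-34],[0,0,0],1],
  [[0,0,-28],[0,0,0],1],
  [[0,0,-20],[0,0,0],1],
  [[0,0,0],[0,0,0],1],
  [[0,0,0],[0,0,0],0],
  [[0,0,0],[0,0,0],0],
  [[0,0,0],[0,0,0],0],
])

```text
clock: 7.35
eef_pos: [0.6196, 0.2038, 0.0158]
tool_rot: [0.619, 0.786, 0.002, 0.001]
ft_force: [-0.0, -0.3, 0.5]
grip_width: 0.0516
grasp_force: 0.2
```

Call:
drive_tool([
  [[0,0,0],[0,0,0],0],
  [[0,0,0],[0,0,0],0],
  [[0,0,0],[0,0,0],0],
])

```text
clock: 7.6
eef_pos: [0.62, 0.2035, 0.016]
tool_rot: [0.619, 0.785, 0.002, 0.001]
ft_force: [-0.6, 1.7, 6.1]
grip_width: 0.0475
grasp_force: 62.6
```

Call:
drive_tool([
  [[0,0,30],[0,0,0],0],
  [[0,0,40],[0,0,0],0],
  [[0,0,40],[0,0,0],0],
  [[-10,-37,0],[0,0,-7],0],
  [[-10,-37,0],[0,0,0],0],
  [[-10,-37,0],[0,0,0],0],
  [[-10,-37,0],[0,0,0],0],
  [[-10,-37,0],[0,0,0],0],
])

```text
clock: 8.27
eef_pos: [0.5676, 0.0159, 0.124]
tool_rot: [0.666, 0.746, 0.0, 0.0]
ft_force: [1.8, -0.7, -0.6]
grip_width: 0.0469
grasp_force: 62.1
```

Call:
drive_tool([
  [[-4.7,-37.9,0],[0,0,0],0],
  [[-4.7,-37.9,0],[0,0,0],0],
  [[-4.7,-37.9,0],[0,0,0],0],
  [[-4.7,-37.9,0],[0,0,0],0],
  [[-4.7,-37.9,0],[0,0,0],0],
  [[-4.7,-37.9,0],[0,0,0],0],
  [[-4.7,-37.9,0],[0,0,0],0],
  [[-4.7,-37.9,0],[0,0,0],0],
])

```text
clock: 8.93
eef_pos: [0.5301, -0.2877, 0.124]
tool_rot: [0.666, 0.746, 0.0, 0.0]
ft_force: [0.6, -0.3, -0.7]
grip_width: 0.0473
grasp_force: 62.1
```

Call:
drive_tool([
  [[-4.7,-37.9,0],[0,0,0],0],
  [[-4.7,-37.9,0],[0,0,0],0],
  [[-4.7,-37.9,0],[0,0,0],0],
  [[-4.7,-37.9,0],[0,0,0],0],
  [[0,0,0],[0,0,0],0],
  [[0,0,0],[0,0,0],0],
  [[0,0,0],[0,0,0],0],
])

```text
clock: 9.52
eef_pos: [0.5113, -0.4372, 0.1231]
tool_rot: [0.666, 0.746, 0.0, -0.0]
ft_force: [-0.8, 1.3, -0.6]
grip_width: 0.047
grasp_force: 62.0
```

Lower by 103 mm (TCP to about 0.020), release and rise.

Call:
drive_tool([
  [[0,-1,-35],[0,0,0],0],
  [[0,0,-35],[0,0,0],0],
  [[0,0,-20],[0,0,0],0],
  [[0,0,-11],[0,0,0],0],
  [[0,0,-2],[0,0,0],0],
  [[0,0,0],[0,0,0],0],
  [[0,0,0],[0,0,0],0],
])

```text
clock: 10.1
eef_pos: [0.5129, -0.4377, 0.0215]
tool_rot: [0.665, 0.747, 0.0, 0.001]
ft_force: [0.7, -0.4, 0.0]
grip_width: 0.0471
grasp_force: 62.6
```

Call:
drive_tool([
  [[0,0,0],[0,0,0],1],
  [[0,0,0],[0,0,0],1],
  [[0,0,0],[0,0,0],1],
  [[0,0,0],[0,0,0],1],
  [[0,0,0],[0,0,0],1],
  [[0,0,30],[0,0,0],1],
  [[0,0,40],[0,0,0],1],
  [[0,0,40],[0,0,0],1],
])

```text
clock: 10.77
eef_pos: [0.5107, -0.4375, 0.1298]
tool_rot: [0.666, 0.746, -0.0, -0.002]
ft_force: [0.2, -1.1, 1.1]
grip_width: 0.0851
grasp_force: 0.0
```

Call:
drive_tool([
  [[18.2,33.5,0],[0,0,-6.5],1],
  [[18.2,33.5,0],[0,0,0],1],
  [[18.2,33.5,0],[0,0,0],1],
  [[18.2,33.5,0],[0,0,0],1],
  [[18.2,33.5,0],[0,0,0],1],
  [[18.2,33.5,0],[0,0,0],1],
  [[18.2,33.5,0],[0,0,0],1],
  [[0,0,0],[0,0,0],1],
])

```text
clock: 11.43
eef_pos: [0.6425, -0.1966, 0.1303]
tool_rot: [0.704, 0.71, 0.002, -0.0]
ft_force: [-0.1, -0.8, -0.0]
grip_width: 0.0855
grasp_force: 0.0
```

Call:
drive_tool([
  [[0,0,0],[0,0,0],1],
  [[0,0,-34],[0,0,0],1],
  [[0,0,-34],[0,0,0],1],
  [[0,0,-28],[0,0,0],1],
  [[0,0,-20],[0,0,0],1],
  [[0,0,0],[0,0,0],1],
  [[0,0,0],[0,0,0],0],
  [[0,0,0],[0,0,0],0],
])

```text
clock: 12.1
eef_pos: [0.6399, -0.2052, 0.0159]
tool_rot: [0.708, 0.707, 0.0, 0.001]
ft_force: [0.1, 0.5, 1.1]
grip_width: 0.0639
grasp_force: 0.0
```

Call:
drive_tool([
  [[0,0,0],[0,0,0],0],
  [[0,0,0],[0,0,0],0],
  [[0,0,0],[0,0,0],0],
  [[0,0,0],[0,0,0],0],
])

```text
clock: 12.43
eef_pos: [0.6411, -0.2049, 0.0172]
tool_rot: [0.707, 0.707, 0.001, 0.003]
ft_force: [-0.3, -1.5, 5.8]
grip_width: 0.0544
grasp_force: 63.0
```

Call:
drive_tool([
  [[0,0,30],[0,0,0],0],
  [[0,0,40],[0,0,0],0],
  [[0,0,40],[0,0,0],0],
  [[-9.6,39,0],[0,0,0],0],
  [[-9.6,39,0],[0,0,0],0],
  [[-9.6,39,0],[0,0,0],0],
  [[-9.6,39,0],[0,0,0],0],
  [[-9.6,39,0],[0,0,0],0],
])

```text
clock: 13.1
eef_pos: [0.5906, -0.0072, 0.1251]
tool_rot: [0.707, 0.707, 0.001, 0.0]
ft_force: [0.4, 0.2, -0.0]
grip_width: 0.054
grasp_force: 62.8
```

Call:
drive_tool([
  [[-9.6,39,0],[0,0,0],0],
  [[-9.6,39,0],[0,0,0],0],
  [[-9.6,39,0],[0,0,0],0],
  [[-9.6,39,0],[0,0,0],0],
  [[-9.6,39,0],[0,0,0],0],
  [[-9.6,39,0],[0,0,0],0],
  [[-9.6,39,0],[0,0,0],0],
  [[-9.6,39,0],[0,0,0],0],
])

```text
clock: 13.77
eef_pos: [0.5136, 0.3052, 0.125]
tool_rot: [0.707, 0.707, 0.001, 0.0]
ft_force: [1.0, 0.9, -0.1]
grip_width: 0.0542
grasp_force: 62.8
```

Call:
drive_tool([
  [[-9.6,38,0],[0,0,0],0],
  [[0,0,0],[0,0,0],0],
  [[0,0,0],[0,0,0],0],
  [[0,0,0],[0,0,0],0],
])

```text
clock: 14.1
eef_pos: [0.5045, 0.3412, 0.1244]
tool_rot: [0.707, 0.707, -0.0, 0.0]
ft_force: [0.2, 0.1, -0.3]
grip_width: 0.0542
grasp_force: 62.7
```

Run:
```python
from h import *
ps=[camera(n) for n in('scene','side')]
a=[cv2.resize(ps[0]['image'][200:340,290:430],(400,400)),cv2.resize(ps[1]['image'][180:340,150:310],(400,400))]
cv2.imwrite('pics/r2.png',np.hstack(a)[:,:,::-1])
```

```text
(no output)
```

View pics/r2.png

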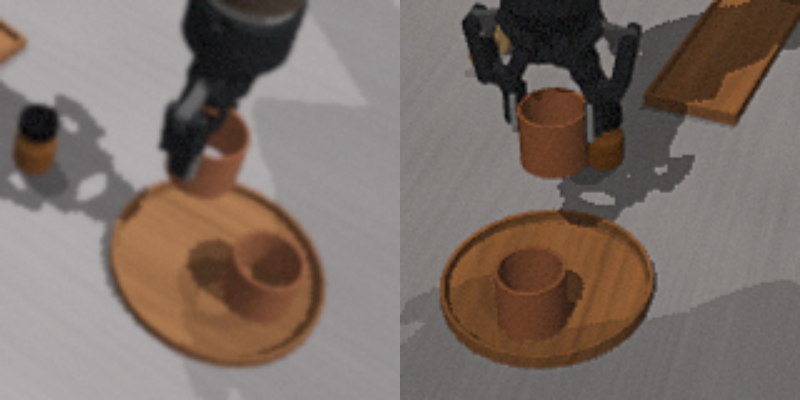

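The first round cutter stands flat in the tray. The second hangs upright above the near side, with free floor below it. Lowering it.

Call:
drive_tool([
  [[0,1,-35],[0,0,0],0],
  [[0,0,-35],[0,0,0],0],
  [[0,0,-20],[0,0,0],0],
  [[0,0,-11],[0,0,0],0],
  [[0,0,-2.5],[0,0,0],0],
  [[0,0,0],[0,0,0],0],
  [[0,0,0],[0,0,0],0],
])

```text
clock: 14.78
eef_pos: [0.5059, 0.3414, 0.0216]
tool_rot: [0.708, 0.706, 0.001, 0.0]
ft_force: [-0.1, 0.4, 0.7]
grip_width: 0.054
grasp_force: 62.4
```

Call:
drive_tool([
  [[0,0,0],[0,0,0],1],
  [[0,0,0],[0,0,0],1],
  [[0,0,0],[0,0,0],1],
  [[0,0,0],[0,0,0],1],
  [[0,0,0],[0,0,0],1],
  [[0,0,30],[0,0,0],1],
  [[0,0,40],[0,0,0],1],
  [[0,0,40],[0,0,0],1],
])

```text
clock: 15.45
eef_pos: [0.5036, 0.3415, 0.1306]
tool_rot: [0.707, 0.707, -0.002, -0.0]
ft_force: [1.2, 0.6, -0.1]
grip_width: 0.0855
grasp_force: 0.0
```

Run:
```python
from h import *
for n in('scene','side'):
    p=camera(n)
    for r in silhouettes('pin',p)[:1]:
        m=r['region'].astype(np.uint8); v,u=np.nonzero(m)
        P=np.array([onz(p,(a,b),.017)[:2] for a,b in zip(u,v)]); c=P.mean(0); w,E=np.linalg.eigh(np.cov(P.T)); d=E[:,1]; t=(P-c)@d
        mid=c+d*(t.max()+t.min())/2
        print(n,r['conf'],r['bbox'],c.round(4),mid.round(4),np.degrees(np.arctan2(d[1],d[0]))%180,np.ptp(t))
```

```text
scene 0.74 [126.4, 138.1, 148.7, 162.4] [ 0.5046 -0.4539] [ 0.5043 -0.4545] 61.99778549627479 0.11982176480390933
side 0.42 [185.3, 189.2, 191.4, 196.4] [0.6828 0.0282] [0.6826 0.0297] 97.83494166742186 0.026497439077898075
```

Call:
drive_tool([
  [[15,-36,0],[0,0,-6.5],1],
  [[15,-36,0],[0,0,-6.5],1],
  [[15,-36,0],[0,0,0],1],
  [[15,-36,0],[0,0,0],1],
  [[15,-36,0],[0,0,0],1],
  [[15,-36,0],[0,0,0],1],
  [[15,-36,0],[0,0,0],1],
  [[15,-36,0],[0,0,0],1],
])

```text
clock: 16.32
eef_pos: [0.6238, 0.0523, 0.1284]
tool_rot: [0.783, 0.623, -0.002, -0.001]
ft_force: [0.5, 0.3, -0.5]
grip_width: 0.0854
grasp_force: 0.0
```

Call:
drive_tool([
  [[15,-36,0],[0,0,0],1],
  [[15,-36,0],[0,0,0],1],
  [[0,0,0],[0,0,0],1],
  [[0,0,0],[0,0,0],1],
  [[0,0,0],[0,0,0],1],
])

```text
clock: 16.73
eef_pos: [0.6534, -0.0178, 0.1286]
tool_rot: [0.783, 0.622, -0.001, -0.002]
ft_force: [-0.2, -0.7, 0.4]
grip_width: 0.0851
grasp_force: 0.0
```

Run:
```python
from h import *
p=camera('wrist'); im=p['image'].copy()
K,V=p['K'],np.array(p['view'])
def fproj(X):
    x=V[:3,:3]@np.array(X)+V[:3,3]; th=np.arctan2(np.hypot(x[0],x[1]),x[2]); s=th/np.hypot(x[0],x[1]); return int(K[0,2]+K[0,0]*s*x[0]),int(K[1,2]+K[1,1]*s*x[1])
a=np.radians(77)
for s in(-.105,-.065,0,.065,.105): cv2.circle(im,fproj([.654+s*np.cos(a),-.018+s*np.sin(a),.017]),3,(0,255,0),-1)
cv2.imwrite('pics/w2.png',im[:,:,::-1])
for r in silhouettes('pin',p)[:1]:
    v,u=np.nonzero(r['region']); f=K[0,0]
    d=np.c_[(u-K[0,2])/f,(v-K[1,2])/f]; th=np.hypot(*d.T)+1e-9
    rc=np.c_[d/th[:,None]*np.sin(th)[:,None],np.cos(th)]
    w=rc@V[:3,:3]; c=-V[:3,:3].T@V[:3,3]; P=(c+w*((.017-c[2])/w[:,2])[:,None])[:,:2]
    m=P.mean(0); e,E=np.linalg.eigh(np.cov(P.T)); d=E[:,1]; t=(P-m)@d
    print(r['conf'],m.round(4),(m+d*(t.max()+t.min())/2).round(4),np.degrees(np.arctan2(d[1],d[0]))%180,np.ptp(t))
```

```text
0.89 [ 0.6552 -0.007 ] [ 0.6535 -0.0138] 75.63380783239263 0.2146932710826553
```

View pics/w2.png

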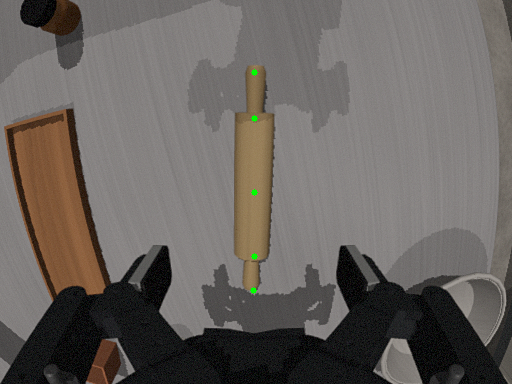

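The wrist picture has the pin along column 254, from about (254,66) to (252,293), between the fingers. The model dots sit on its axis. Grasping low across the barrel.

Call:
drive_tool([
  [[0,1.5,-38],[0,0,-1],1],
  [[0,0,-38],[0,0,0],1],
  [[0,0,-30],[0,0,0],1],
  [[0,0,-16],[0,0,0],1],
  [[0,0,-4],[0,0,0],1],
  [[0,0,0],[0,0,0],1],
  [[0,0,0],[0,0,0],0],
  [[0,0,0],[0,0,0],0],
])

```text
clock: 17.5
eef_pos: [0.6565, -0.0157, 0.0071]
tool_rot: [0.788, 0.616, 0.002, 0.001]
ft_force: [-0.2, 0.6, -0.1]
grip_width: 0.0639
grasp_force: 0.0
```

Call:
drive_tool([
  [[0,0,0],[0,0,0],0],
  [[0,0,0],[0,0,0],0],
  [[0,0,0],[0,0,0],0],
  [[0,0,0],[0,0,0],0],
  [[0,0,0],[0,0,0],0],
])

```text
clock: 17.92
eef_pos: [0.656, -0.0163, 0.0067]
tool_rot: [0.788, 0.616, 0.001, 0.001]
ft_force: [-0.8, -0.3, 5.8]
grip_width: 0.032
grasp_force: 60.0
```

Run:
```python
from h import *
p=camera('side'); im=p['image'][110:220,150:290]; cv2.imwrite('pics/p1.png',cv2.resize(im[:,:,::-1],None,fx=5,fy=5,interpolation=cv2.INTER_CUBIC))
```

```text
(no output)
```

View pics/p1.png

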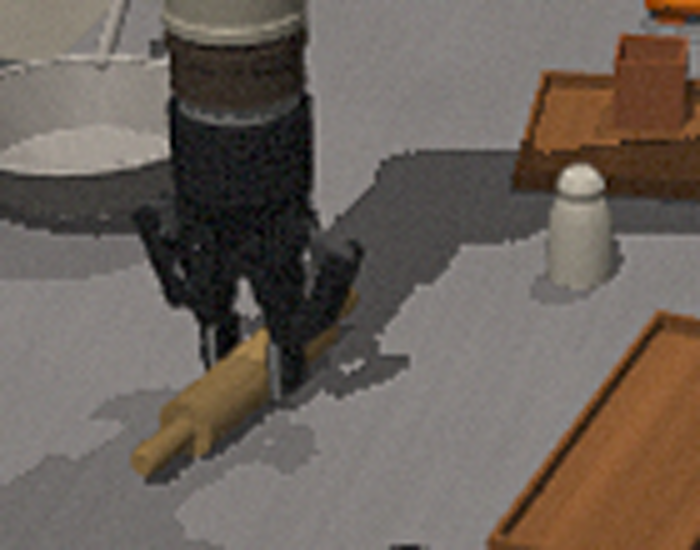

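The barrel is held midway, width 32 mm. The square cutter stands in the far tray and the salt is untouched. Lifting the pin and carrying it to the long tray, turned +5.7°.

Call:
drive_tool([
  [[0,0,30],[0,0,0],0],
  [[0,0,40],[0,0,0],0],
  [[-38.5,0.3,0],[0,0,5.7],0],
  [[-38.5,0.3,0],[0,0,0],0],
  [[-38.5,0.3,0],[0,0,0],0],
  [[-38.5,0.3,0],[0,0,0],0],
  [[-38.5,0.3,0],[0,0,0],0],
  [[-37,0.3,0],[0,0,0],0],
])

```text
clock: 18.63
eef_pos: [0.4227, -0.0146, 0.0746]
tool_rot: [0.757, 0.654, -0.0, -0.0]
ft_force: [0.5, -1.0, -0.6]
grip_width: 0.0324
grasp_force: 60.1
```

Call:
drive_tool([
  [[0,0,0],[0,0,0],0],
  [[0,0,0],[0,0,0],0],
  [[0,0,0],[0,0,0],0],
])

```text
clock: 18.88
eef_pos: [0.4262, -0.0147, 0.0754]
tool_rot: [0.757, 0.654, 0.001, 0.001]
ft_force: [0.8, -0.4, -1.0]
grip_width: 0.0317
grasp_force: 60.2
```

Run:
```python
from h import *
p=camera('wrist'); save(p,'w3.png')
```

```text
(no output)
```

View pics/w3.png

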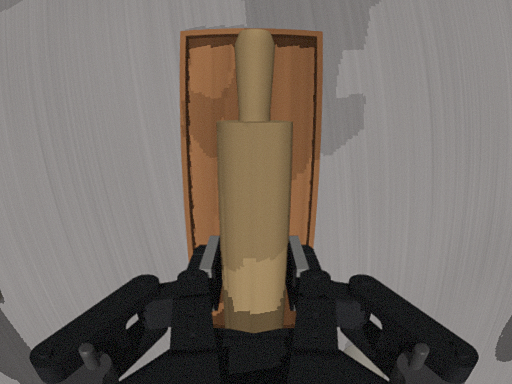

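The pin hangs centred and parallel over the long tray. The walls are close, so I'll lower it, open the fingers only part way, then rise.

Call:
drive_tool([
  [[0,0,-25],[0,0,0],0],
  [[0,0,-20],[0,0,0],0],
  [[0,0,-14],[0,0,0],0],
  [[0,0,-5],[0,0,0],0],
  [[0,0,0],[0,0,0],0],
  [[0,0,0],[0,0,0],0],
])

```text
clock: 19.43
eef_pos: [0.4272, -0.0146, 0.0111]
tool_rot: [0.756, 0.654, 0.001, 0.001]
ft_force: [-0.7, 0.4, -1.2]
grip_width: 0.0322
grasp_force: 60.2
```

Call:
drive_tool([
  [[0,0,0],[0,0,0],0.5],
  [[0,0,0],[0,0,0],0.55],
  [[0,0,0],[0,0,0],0.55],
  [[0,0,0],[0,0,0],0.55],
  [[0,0,15],[0,0,0],0.55],
  [[0,0,25],[0,0,0],0.55],
  [[0,0,40],[0,0,0],1],
  [[0,0,40],[0,0,0],1],
])

```text
clock: 20.1
eef_pos: [0.4239, -0.0144, 0.1314]
tool_rot: [0.756, 0.654, -0.001, -0.001]
ft_force: [1.1, 0.1, -1.1]
grip_width: 0.0695
grasp_force: 0.0
```

Call:
drive_tool([
  [[-7,-38.1,0],[0,0,-6.1],1],
  [[-7,-38.1,0],[0,0,-6.1],1],
  [[-7,-38.1,0],[0,0,0],1],
  [[-7,-38.1,0],[0,0,0],1],
  [[-7,-38.1,0],[0,0,0],1],
  [[0,0,0],[0,0,0],1],
  [[0,0,0],[0,0,0],1],
  [[0,0,0],[0,0,0],1],
])

```text
clock: 20.77
eef_pos: [0.39, -0.2048, 0.1307]
tool_rot: [0.822, 0.57, 0.0, -0.0]
ft_force: [0.5, 0.7, -0.1]
grip_width: 0.0855
grasp_force: 0.0
```

Run:
```python
from h import *
p=camera('wrist'); save(p,'w4.png')
```

```text
(no output)
```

View pics/w4.png

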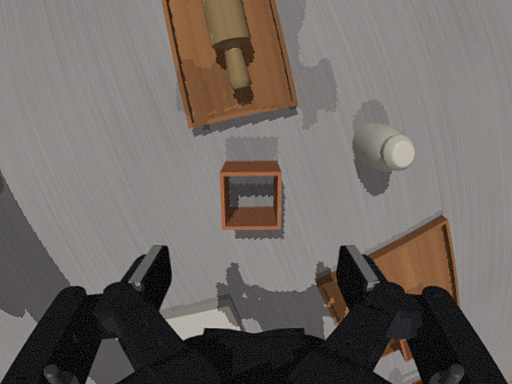

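The square cutter at (251,195) is square to the fingers, and the pin lies in its tray at the top. Grasping and carrying to the brown tray at (0.503, -0.367).

Call:
drive_tool([
  [[0,0,-34],[0,0,0],1],
  [[0,0,-34],[0,0,0],1],
  [[0,0,-28],[0,0,0],1],
  [[0,0,-21],[0,0,0],1],
  [[0,0,0],[0,0,0],1],
  [[0,0,0],[0,0,0],0],
  [[0,0,0],[0,0,0],0],
  [[0,0,0],[0,0,0],0],
])

```text
clock: 21.48
eef_pos: [0.3919, -0.2051, 0.0154]
tool_rot: [0.821, 0.57, 0.001, 0.001]
ft_force: [-1.3, 0.6, 1.0]
grip_width: 0.0518
grasp_force: 0.2
```

Call:
drive_tool([
  [[0,0,0],[0,0,0],0],
  [[0,0,0],[0,0,0],0],
  [[0,0,0],[0,0,0],0],
  [[0,0,0],[0,0,0],0],
])

```text
clock: 21.82
eef_pos: [0.3921, -0.2055, 0.0157]
tool_rot: [0.822, 0.57, 0.001, 0.002]
ft_force: [0.5, 2.4, 7.9]
grip_width: 0.0474
grasp_force: 62.1
```

Call:
drive_tool([
  [[0,0,30],[0,0,0],0],
  [[0,0,40],[0,0,0],0],
  [[0,0,40],[0,0,0],0],
  [[19,-27,0],[0,0,6.75],0],
  [[19,-27,0],[0,0,6.75],0],
  [[19,-27,0],[0,0,6.75],0],
  [[19,-27,0],[0,0,6.75],0],
  [[19,-27,0],[0,0,0],0],
])

```text
clock: 22.48
eef_pos: [0.4862, -0.3415, 0.125]
tool_rot: [0.664, 0.747, 0.0, 0.001]
ft_force: [1.0, -0.4, -0.6]
grip_width: 0.047
grasp_force: 61.9
```

Call:
drive_tool([
  [[19,-27,0],[0,0,0],0],
  [[0,0,0],[0,0,0],0],
  [[0,0,0],[0,0,0],0],
  [[0,0,0],[0,0,0],0],
])

```text
clock: 22.82
eef_pos: [0.5036, -0.3666, 0.1236]
tool_rot: [0.666, 0.746, -0.0, -0.001]
ft_force: [0.8, 0.8, -0.5]
grip_width: 0.047
grasp_force: 62.0
```

Call:
drive_tool([
  [[0,0,-35],[0,0,0],0],
  [[0,0,-35],[0,0,0],0],
  [[0,0,-20],[0,0,0],0],
  [[0,0,-11],[0,0,0],0],
  [[0,0,-2.5],[0,0,0],0],
  [[0,0,0],[0,0,0],0],
  [[0,0,0],[0,0,0],0],
])

```text
clock: 23.4
eef_pos: [0.5048, -0.367, 0.0217]
tool_rot: [0.666, 0.746, 0.0, 0.001]
ft_force: [-0.2, -0.4, 0.1]
grip_width: 0.0472
grasp_force: 62.3
```

Call:
drive_tool([
  [[0,0,0],[0,0,0],1],
  [[0,0,0],[0,0,0],1],
  [[0,0,0],[0,0,0],1],
  [[0,0,0],[0,0,0],1],
  [[0,0,0],[0,0,0],1],
  [[0,0,30],[0,0,0],1],
  [[0,0,40],[0,0,0],1],
  [[0,0,40],[0,0,0],1],
])

```text
clock: 24.07
eef_pos: [0.5031, -0.3662, 0.1299]
tool_rot: [0.666, 0.746, -0.0, -0.002]
ft_force: [0.9, -1.1, -0.0]
grip_width: 0.0855
grasp_force: 0.0
```

Call:
drive_tool([
  [[-28,20,20],[0,0,0],1],
  [[-28,20,20],[0,0,0],1],
  [[-28,20,20],[0,0,0],1],
  [[-28,20,0],[0,0,0],1],
  [[-28,20,0],[0,0,0],1],
  [[-28,20,0],[0,0,0],1],
  [[0,0,0],[0,0,0],1],
  [[0,0,0],[0,0,0],1],
])

```text
clock: 24.73
eef_pos: [0.3348, -0.246, 0.1906]
tool_rot: [0.666, 0.746, -0.0, 0.0]
ft_force: [1.4, 0.1, 0.7]
grip_width: 0.0857
grasp_force: 0.0
```

Run:
```python
from fit import *
ps=[camera('scene'),camera('side')]
for i,p in enumerate(ps): save(p,f'end{i}.png')
a=[cv2.resize(p['image'][y:y+260,x:x+350],(400,297)) for p,(x,y) in zip(ps,((100,90),(110,90)))]
b=[cv2.resize(p['image'][y:y+75,x:x+100],(400,300),interpolation=cv2.INTER_CUBIC) for p,(x,y) in zip(ps,((100,110),(230,100)))]
cv2.imwrite('pics/end.png',np.vstack([np.hstack(a),np.hstack(b)])[:,:,::-1])
for n,k,x0,z,ya in[('round_a','round',(.504,.417),.004,(0,)),('round_a','round',(.504,.342),.004,(0,)),('square_a','square',(.511,-.438),.004,(.1,)),('square_a','square',(.503,-.367),.004,(.1,)),('pin','pin',(.425,-.012),.004,(1.42,)),('salt','salt',(.512,-.206),0,(0,)),('spice','spice',(.506,.2),0,(0,))]:
    for p in ps:
        c=[(np.linalg.norm(onz(p,((r['bbox'][0]+r['bbox'][2])/2,(r['bbox'][1]+r['bbox'][3])/2),.029)[:2]-x0),i,r) for i,r in enumerate(silhouettes(n,p))]
        c=[q for q in c if q[0]<.035]
        if c: v,f=fit(k,[(p,min(c)[2]['region'])],x0,z,ya); print(n,v.round(3),round(f,3))
```

```text
round_a [0.505 0.417 0.179] 0.082
round_a [0.505 0.417 0.098] 0.099
round_a [0.506 0.346 0.228] 0.202
round_a [0.508 0.343 0.129] 0.28
square_a [ 0.513 -0.442  0.154] 0.159
square_a [ 0.514 -0.442  0.171] 0.704
square_a [ 0.505 -0.369  0.075] 0.058
square_a [ 0.504 -0.368  0.155] 0.073
pin [ 0.429 -0.011  1.426] 0.108
pin [ 0.428 -0.012  1.435] 0.079
salt [ 0.513 -0.206  0.065] 0.252
salt [ 0.511 -0.204  0.07 ] 0.195
spice [0.507 0.202 0.078] 0.172
spice [0.507 0.203 0.064] 0.134
```

View pics/end.png

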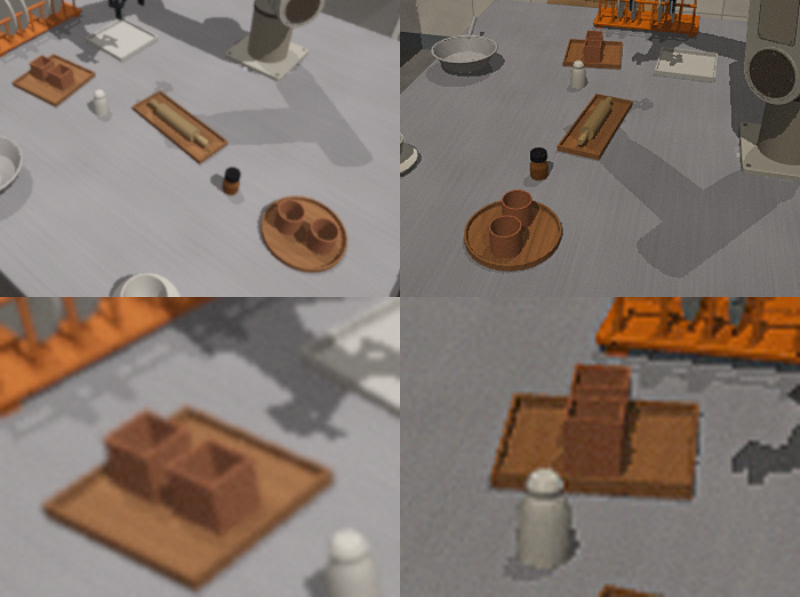

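All the cutters stand upright in their trays, the pin lies in the long tray with its offset well within limits, and the salt and spice have not moved. Handing in.

```bash
python3 -c "from workcell import job_done; print(job_done())"
```

```text
the job is handed in; nothing more can be done
None
```

I put all five tools away and handed the job in at about 26 s: both round cutters in the round tray, both square cutters in the brown square tray, the pin in the long tray, and the salt and spice not moved. In the last pictures everything was in place, but the hand-in gave no verdict.

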